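# Store the probe thermometer in its sheath and latch the keeper

## Task

The blue probe thermometer has finished soaking in the sanitising pot: lift it out, push its probe down into the empty sheath in the thermometer stand until its head sits flush on the sheath, then swing the stand's keeper bar shut over the three heads until it clicks into its spring catch. Leave the pot standing and do not knock the things around it about.

Things in the scene. Friction and masses are not known exactly. Their poses are not given: they have to be found in the camera images.
- thermometer: Blue pen-type food thermometer, loose, 25 to 50 g, upright in the pot's lid at the start. Head: rounded block 18 mm (x; grey display on its -x face) by 26 mm (y) by 42 mm tall; grip it across the 18 mm. Origin: centre of the head's underside (the shoulder); z up, so the head spans z = 0 to 42 mm. Below it a black ferrule and the steel probe. It may stand in the sheath at any turn about its axis.
- probe_tip (a point): Point of the blue thermometer's probe, on its axis 66 mm below the shoulder. The steel probe is 4.5 mm in diameter and pointed; the black ferrule between it and the shoulder is 9 mm in diameter down to 13 mm below the shoulder and tapers to 4.5 mm at 19 mm below.
- pot: Sanitising pot, loose, 450 g: white and round with a grey lid, 80 mm in diameter, 84 mm high, with a 13 mm hole in the middle of the lid in which the blue thermometer hangs by its shoulder (loose fit: it lifts straight out). Origin: centre of its underside, on the worktop.
- rack: Thermometer stand, fixed (place and yaw vary): white base 84 x 270 x 12 mm, three upright sheaths in a row at y = -45, 0, +45 mm, two of them holding a red and a yellow thermometer, fixed. Heads end 128 mm up. Origin: foot of the middle place, on the worktop; front = -x. Pivot post at y = +92 mm, spring catch at y = -100 to -141 mm, 136 mm high.
- sheath_mouth (a point): Centre of the mouth of the empty sheath (blue collar; any of the three places), 86 mm above the worktop, z up along its axis. Bore 11 mm, 71 mm deep. 8 mm down three sprung pads narrow it to 6 mm: the probe slips through, the ferrule meets them with the shoulder 9 mm above the mouth and must be pushed on with 6 to 10 N (it does not drop home), then is held by friction.
- keeper (a joint): Angle of the keeper bar about its upright pivot, rad. 0 = shut over the heads (bar along the stand's -y from the pivot); grows as the free end swings to the front (-x); starts at 1.2 to 1.5, stays where left (under 1 N to move). In the last 0.09 rad a nib under its end forces a spring roller aside (about 6 N at the knob, most at 0.07), which then snaps in front of it and holds it at its stop, 0.
- keeper_knob (a point): Middle of the upright black knob on the keeper bar, 172 mm from the pivot axis, 150 mm above the worktop. The knob is round, 13 mm in diameter, from 138 mm (top of the bar) to 162 mm above the worktop.
- keeper_hinge (a point): Point on the keeper bar's upright pivot axis at the bar's top, 138 mm above the worktop. The bar is steel, 14 mm wide, 6 mm thick, 207 mm long; its underside is 132 mm above the worktop and clears a fully seated head by 4 mm; a head that stands higher blocks it.
- kitchen_timer: Bystander: round red and white wind-up kitchen timer, 65 mm wide, 60 mm high, loose. Origin under its centre.
- pepper_mill: Bystander: wooden pepper mill, 58 mm wide, 170 mm high, loose. Origin under its centre.
- salt_mill: Bystander: glass salt shaker with a grey top, 44 mm wide, 90 mm high, loose. Origin under its centre.
- spice_jar: Bystander: small glass spice jar with a red cap, 45 mm wide, 106 mm high, loose. Origin under its centre.
- mug_b: Bystander: striped mug, 87 mm wide, 125 mm over its handle, 103 mm high, loose. Origin at its underside.
Not all that is in view belongs to the job. What is shaped like the pot but pink is not meant.

How it is judged:
On the way, in this order (a step that is already met when the one before it is completed fails the run):
1. the blue thermometer is pushed fully home in the empty sheath (z of thermometer in the frame of sheath_mouth between -0.003 and 0.003 m and horizontal distance between thermometer and sheath_mouth below 0.003 m and angle between the z axis of thermometer and the z axis of sheath_mouth, either way round below 0.07 rad), for 0.2 s.
2. the keeper bar is shut in its catch (all of step 1 and value of joint keeper below 0.03 rad), for 0.3 s.
At the end, for the whole second after the job is handed in: The blue thermometer stands in the sheath that was empty, its shoulder within 3 mm of the sheath's mouth in height and within 3 mm of its axis, leaning less than 4 degrees from the axis; the keeper bar is in its catch (joint under 0.03 rad); both are at rest; the pot stands upright (all of step 2 and velocity of joint keeper below 0.05 rad/s and linear speed of thermometer below 0.02 m/s and angle between pot's own z axis and vertical below 0.15 rad); the robot touches nothing.
It fails at once if the sanitising pot is tipped more than 30 degrees (angle between pot's own z axis and vertical above 0.52 rad).
It fails at once if a bystander (timer, mills, spice jar, mug) is moved more than 30 mm (distance of any of kitchen_timer, pepper_mill, salt_mill, spice_jar, mug_b from where it was at the start of the episode above 0.03 m).
It also fails if it takes over 58 s, if anything falls off the work surface, if the arm or the gripper's body presses on something with over 40 N, if the wrist force passes 120 N, or if a joint passes its speed limit or range.

## Robot

A 6-joint arm with a two-finger parallel gripper is mounted at the origin on a cart in front of the work surface, level with it; the furniture and walls round the work are solid. World frame = base frame: x ahead of the robot, y to its left, z up, the work surface at z = 0. Lengths are in m, angles in rad, forces in N, time in s.
With the tool pointing down it reaches from about 0.3 to 0.775 m from the base axis. Payload 14.6 kg.
Tool frame: the origin (TCP) lies at the very end of the fingers, on their centre line; the grasp point (between the pads) lies 19 mm behind it (ctrl.grasp_offset is the distance from the TCP to the grasp point, in m); z points along the fingers, y is the line along which they close (so a half turn about z gives the same grasp; the last joint's range is limited). The gripper opens to 94 mm and grips with 3 to 60 N. Pads are 16 mm wide; open, the fingers measure 119 mm over their backs; the gripper's body (75 mm by 177 mm) begins 78 mm behind the grasp point.
Start: joints at [1.089, 0.3, 1.521, -0, 1.321, -0.067], TCP at [0.222, 0.503, 0.205] pointing down, gripper open.
Joint ranges: [-3.03, 3.03], [-0.79, 2.21], [0.23, 2.52], [-1.04, 4.18], [0, 3.07], [-2.55, 2.55]. Speed limits (rad/s): [2.22, 2.22, 2.57, 3.14, 3.14, 3.14].

## Interface

Orientations are given as [roll, pitch, yaw] about the fixed x, y, z axes, in that order (R = Rz(yaw) Ry(pitch) Rx(roll)).
In Python, from station import ctrl gives the robot as it stands.
- The arm moves only by the tool step_arm, never from a script. Its argument "plan" is a list that holds one entry, the list of rows, each a list of 6 numbers: the shift along the tool's x, y, z in units of 30 mm (1.0 is 30 mm), then the turn, a rotation vector about the tool's x, y, z in units of 6 degrees (1.0 is 6 degrees). In form: [[[dx, dy, dz, wx, wy, wz], ...]]. A call has 1 to 8 rows; each row is the pose to reach, as a shift and turn from the pose commanded when the call began, along the tool's axes at that moment; what a row does not reach only later rows make up. A row lasts 1/12 s, in which the tool goes at most 41.7 mm and 7.16 degrees, less where a joint would pass 70% of its speed; a pose out of reach is approached as far as the arm can. A call with a gripper value outside its range is refused whole. "grip" is the opening, from 0 (shut) to 1 (fully open), set as the call begins (left out, the last holds). The fingers move at their own pace and stop on an object; "squeeze" is the grip in N (left out, the last holds). Time passes only in rows, so rows that repeat a pose let the fingers close. It gives the time, the measured TCP pose, the force, the opening and the grip force at its end, in the units of the state.
- ctrl.get_obs(): the state, without advancing time (a new reading comes with each control period).
- ctrl.camera(name): name is "scene" or "side" or "wrist"; returns the picture (400x640x3 uint8, red, green, blue); there is no depth.
- ctrl.camera_model(name): a dict with "intrinsics" (3x3 intrinsics, pixels), "R" (3x3) and "t" (3): a world point X has camera coordinates R X + t; the wrist camera has in their place "tool_from_camera" (4x4, takes a point from camera to tool coordinates, whose origin is the TCP and whose axes are the flange's). Camera axes: x right, y down, z forward; pixel columns grow to the right and rows downward; lengths in m; the calibration is good to about 2 mm. A picture is of the moment at which its call begins: read the wrist's pose just before it. camera_model takes no time and is no camera call.
- ctrl.hand_in(): hands the job in; it is judged then, once.
Trained networks look in the newest picture that a camera, given by its name, has taken for a name from the list of things; names that differ only in an ending like _2 or _b are one class to them, and where a whole thing is asked for, a point or a joint stands for the part that bears it (a point fixed in the world has none). Each returns a list of dicts, best first, with "confidence" (0 to 1); they miss things now and then, are a little off and sometimes report something else, mostly with a low value. They report only what shows in the picture. A call takes as long as a camera call. They do not tell look-alikes from the thing itself.
- ctrl.masks_of(query, camera): "pixels" (400x640 bool, what is visible of it) and "at" ([column, row] in pixels, amid what is visible of it).
- ctrl.place_of(query, camera): "at" ([column, row] in pixels: a listed point, or the origin of a listed thing).
The state is a dict: "time_s": time; "qpos": joint angles; "joint_vel": joint speeds; "tau": joint torques, N m; "ee_pos": TCP position; "eef_rot": TCP orientation; "force": force on the tool from outside, world axes, zero at the start; "moment": the same for the moment, N m; "grip_width": finger opening in m; "grip_force": force on a finger pad.
Only numpy, scipy, OpenCV 4.12 (cv2) and the standard library are available. Lean on these libraries where they do the work, as an engineer would, in place of code of your own. Each camera call takes 0.05 s, during which the arm holds its last target. There are 200 camera calls.

## Working session

There is one attempt and no reset: what is moved stays moved. The work goes in short steps, Python scripts to look and compute and a tool call to move; the robot and the scene stay as the last step left them, time stands still between calls to the robot, and variables do not carry over. Pictures are saved under pics/ and viewed, at most 10 in all, crops included, and the job is handed in when it is done.

Besides the shell and the picture viewer there is one more tool, called after "Call:" as name(argument=value, ...), one argument or row to a line, values as JSON. step_arm: Moves the arm, as the interface text tells. Its arguments: {"type":"object","properties":{"plan":{"type":"array","items":{"type":"array","items":{"type":"array","items":{"type":"number"}}}},"grip":{"type":"number"},"squeeze":{"type":"number"}},"required":["plan"]}

```bash
mkdir -p pics; cat > h.py <<'E'
import numpy as np, cv2
from station import ctrl
from scipy.spatial.transform import Rotation as Ro
def wristP(o):
    T=np.eye(4);T[:3,:3]=Ro.from_euler('xyz',o['eef_rot']).as_matrix();T[:3,3]=o['ee_pos'];return T
def cam(n,o=None):
    m=ctrl.camera_model(n);K=np.array(m['intrinsics'])
    if n=='wrist':
        W=np.linalg.inv(wristP(o or ctrl.get_obs())@np.array(m['tool_from_camera']));return K,W[:3,:3],W[:3,3]
    return K,np.array(m['R']),np.array(m['t'])
def ray(c,p):
    K,R,t=c;return -R.T@t,R.T@np.linalg.solve(K,[p[0],p[1],1.])
def onz(c,p,z):
    o,d=ray(c,p);return o+d*(z-o[2])/d[2]
def tri(cp):
    A=np.zeros((3,3));b=np.zeros(3);L=[]
    for c,p in cp:
        o,d=ray(c,p);d=d/np.linalg.norm(d);M=np.eye(3)-np.outer(d,d);A+=M;b+=M@o;L.append((M,o))
    X=np.linalg.solve(A,b);return X,[np.linalg.norm(M@(X-o)) for M,o in L]
def proj(c,X):
    K,R,t=c;u=K@(R@np.array(X)+t);return u[:2]/u[2]
def save(n,f):cv2.imwrite(f,cv2.cvtColor(n,cv2.COLOR_RGB2BGR))
E
python3 - <<'E'
from h import *
im=[ctrl.camera(n) for n in('scene','side')]
save(im[0],'pics/scene.png');save(im[1],'pics/side.png')
C={n:cam(n) for n in('scene','side')}
for q in ['thermometer','pot','rack','sheath_mouth','keeper_knob','keeper_hinge','kitchen_timer','pepper_mill','salt_mill','spice_jar','mug_b']:
  for n in C:
    for d in ctrl.place_of(q,n)[:3]: print(q,n,np.round(d['at'],1),round(d['confidence'],2), np.round(onz(C[n],d['at'],{'thermometer':.084,'sheath_mouth':.086,'keeper_knob':.15,'keeper_hinge':.138}.get(q,0)),3))
E
```

```text
thermometer scene [366.  299.5] 0.81 [0.456 0.02  0.084]
thermometer side [346.7 295.6] 0.8 [0.467 0.026 0.084]
pot scene [292.7 299. ] 0.87 [0.373 0.168 0.   ]
pot scene [282.3 195.7] 0.59 [0.576 0.493 0.   ]
pot side [277.  290.5] 0.92 [0.381 0.164 0.   ]
pot side [342.6 328.2] 0.91 [0.458 0.019 0.   ]
rack scene [318.9 237.5] 0.76 [0.548 0.282 0.   ]
rack side [317.7 233.5] 0.83 [0.539 0.285 0.   ]
sheath_mouth scene [318.  216.4] 0.42 [0.541 0.278 0.086]
sheath_mouth side [317.3 205.8] 0.43 [0.538 0.286 0.086]
keeper_knob scene [260.6 231.1] 0.93 [0.367 0.268 0.15 ]
keeper_knob side [248.7 206.9] 0.76 [0.373 0.274 0.15 ]
keeper_hinge scene [286.4 187. ] 0.78 [0.513 0.373 0.138]
keeper_hinge side [288.5 173.1] 0.81 [0.504 0.368 0.138]
kitchen_timer scene [393.7 233.1] 0.96 [0.719 0.163 0.   ]
kitchen_timer side [406.2 238.6] 0.58 [0.722 0.172 0.   ]
pepper_mill scene [352.5 206.4] 0.8 [0.709 0.318 0.   ]
pepper_mill scene [314.8 236.5] 0.68 [0.542 0.292 0.   ]
pepper_mill side [361.7 208.1] 0.95 [0.688 0.322 0.   ]
pepper_mill side [318.6 205.3] 0.71 [0.592 0.384 0.   ]
salt_mill scene [314.9 239.4] 0.7 [ 0.535  0.284 -0.   ]
salt_mill scene [328.4 193.7] 0.66 [0.693 0.41  0.   ]
salt_mill side [347.  188.4] 0.72 [0.698 0.416 0.   ]
spice_jar side [300.3 185. ] 0.95 [0.588 0.49  0.   ]
mug_b scene [218.3 216. ] 0.57 [0.378 0.536 0.   ]
mug_b side [224.9 196.5] 0.57 [0.382 0.533 0.   ]
```

View pics/scene.png

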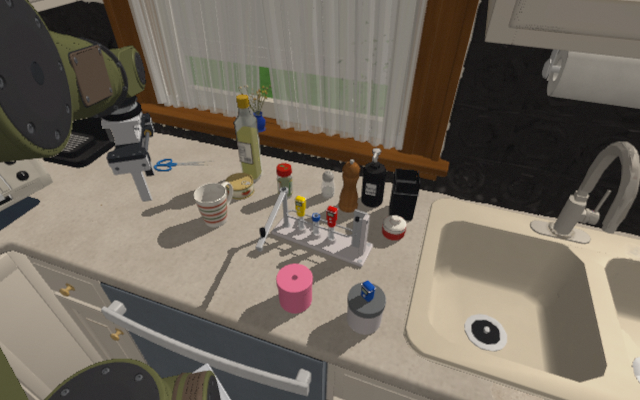

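View pics/side.png

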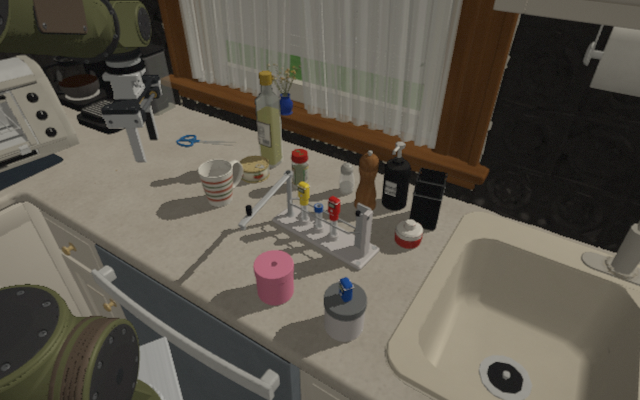

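The blue thermometer stands in the white, grey-lidded pot (scene ~(366,305), side ~(345,310)). The pink look-alike is at scene (295,288), side (275,277), and its colour rules it out. The empty blue-collared sheath is the middle one (scene 317,217). I'll confirm the target in one crop and get the relative moves.

```bash
cat >> h.py <<'E'
def rel(p,yaw=None,o=None):
    """TCP target p, tool down with given yaw of tool y (mod pi) -> units"""
    o=o or ctrl.get_obs();T=wristP(o);R=T[:3,:3]
    s=R.T@(np.array(p)-T[:3,3])/.03
    w=np.zeros(3)
    if yaw is not None:
        ws=[]
        for a in(yaw,yaw+np.pi):
            y=np.array([np.cos(a),np.sin(a),0]);z=np.array([0,0,-1.]);x=np.cross(y,z)
            ws.append(Ro.from_matrix(R.T@np.c_[x,y,z]).as_rotvec(degrees=True)/6)
        w=min(ws,key=np.linalg.norm);print('alt',[np.round(v,2) for v in ws])
    print('rel',np.round(s,2),np.round(w,2))
def st():
    o=ctrl.get_obs();T=wristP(o);print('t',round(o['time_s'],2),'p',np.round(o['ee_pos'],4),'ytool deg',round(np.degrees(np.arctan2(T[1,1],T[0,1])),2),'F',np.round(o['force'],1),'q',np.round(o['qpos'],2),'w',round(o['grip_width'],4));return o
E
python3 - <<'E'
from h import *
a=cv2.imread('pics/scene.png')[240:345,250:410];b=cv2.imread('pics/side.png')[240:345,230:390]
cv2.imwrite('pics/crop.png',np.vstack([cv2.resize(x,None,fx=2.8,fy=2.8,interpolation=2) for x in(a,b)]))
o=st();print(np.round(wristP(o),3));print(np.round(ctrl.camera_model('wrist')['tool_from_camera'],3),ctrl.camera_model('wrist')['intrinsics'])
C=[cam('scene'),cam('side')]
for n,p in dict(th=((366,299.5),(346.7,295.6)),sm=((318,216.4),(317.3,205.8)),kn=((260.6,231.1),(248.7,206.9)),hi=((286.4,187),(288.5,173.1))).items(): print(n,[np.round(x,4) for x in tri(list(zip(C,p)))])
rel([.40,.05,.33],np.radians(20))
E
```

```text
t 1.2 p [0.2217 0.5033 0.2055] ytool deg 66.23 F [-0.8  0.5  0.3] q [ 1.09  0.3   1.52 -0.    1.32 -0.07] w 0.0941
[[-0.915  0.403  0.     0.222]
 [ 0.403  0.915 -0.     0.503]
 [-0.     0.    -1.     0.205]
 [ 0.     0.     0.     1.   ]]
[[ 0.    -0.97  -0.243  0.07 ]
 [ 1.     0.    -0.    -0.001]
 [ 0.    -0.243  0.97  -0.18 ]
 [ 0.     0.     0.     1.   ]] [[326.09148718   0.         321.24910271]
 [  0.         326.09148718 199.03473956]
 [  0.           0.           1.        ]]
th [array([0.4638, 0.025 , 0.0801]), array([0.0052, 0.0052])]
sm [array([0.5237, 0.2572, 0.1107]), array([0.0003, 0.0003])]
kn [array([0.3707, 0.2726, 0.148 ]), array([0.0032, 0.0032])]
hi [array([0.5014, 0.3579, 0.1489]), array([0.0035, 0.0035])]
alt [array([0.  , 0.  , 7.71]), array([ -0.  ,   0.  , -22.29])]
rel [-11.53 -11.43  -4.15] [0.   0.   7.71]
```

View pics/crop.png

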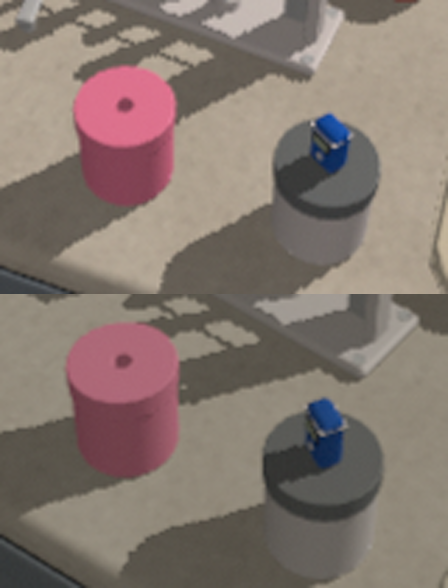

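The crop confirms it: the blue head is on the grey lid of the white pot, and the pink pot only has an empty hole. Moving to look down over the rack and pot.

Call:
step_arm(
  plan=[
    [[-1,-0.6,-1.2,0,0,0.8],[-2.2,-1.4,-2.2,0,0,1.8],[-3.4,-2.2,-3,0,0,2.8],[-4.6,-3,-3.8,0,0,3.8],[-5.8,-3.8,-4.5,0,0,4.8],[-7,-4.6,-4.5,0,0,5.8],[-8.2,-5.4,-4.5,0,0,6.8],[-10.1,-6.6,-4.5,0,0,7.7]],
  ],
)

```text
time_s: 1.87
ee_pos: [0.3829, 0.2543, 0.3388]
eef_rot: [3.139, -0.0, 1.916]
force: [0.8, -0.0, -0.5]
grip_width: 0.0939
grip_force: 0.0
```

```bash
python3 - <<'E'
from h import *
o=st();im=ctrl.camera('wrist');save(im,'pics/w1.png');c=cam('wrist',o);S={n:cam(n) for n in('scene','side')}
for q,z in dict(thermometer=.084,sheath_mouth=.086,keeper_knob=.15,keeper_hinge=.138,pot=0,rack=0).items():
    for d in ctrl.place_of(q,'wrist')[:3]: print(q,np.round(d['at'],1),round(d['confidence'],2),np.round(onz(c,d['at'],z),4))
rel([.42,.2,.34],np.radians(20),o)
E
```

```text
t 1.87 p [0.3829 0.2543 0.3388] ytool deg 19.76 F [ 0.8 -0.  -0.5] q [0.51 0.02 1.54 0.   1.58 0.16] w 0.0939
thermometer [320.2 328.5] 0.56 [0.4637 0.0258 0.084 ]
thermometer [518.4 183.4] 0.16 [0.6414 0.3288 0.084 ]
sheath_mouth [438.5 187.2] 0.63 [0.5404 0.2874 0.086 ]
sheath_mouth [504.4  57.8] 0.62 [0.5485 0.4638 0.086 ]
keeper_knob [311.5 166.8] 0.73 [0.3675 0.265  0.15  ]
keeper_hinge [456.4 118.4] 0.9 [0.5041 0.3708 0.138 ]
pot [296.  214.3] 0.7 [0.3732 0.1595 0.    ]
pot [313.8 298.6] 0.59 [0.4529 0.0224 0.    ]
pot [420.9 174.9] 0.43 [0.5413 0.29   0.    ]
rack [423.1 175.9] 0.85 [0.5453 0.2897 0.    ]
alt [array([ 0.02, -0.  , -0.04]), array([-1.000e-02, -3.000e-02,  2.996e+01])]
rel [-2.12  0.55 -0.04] [ 0.02 -0.   -0.04]
```

View pics/w1.png

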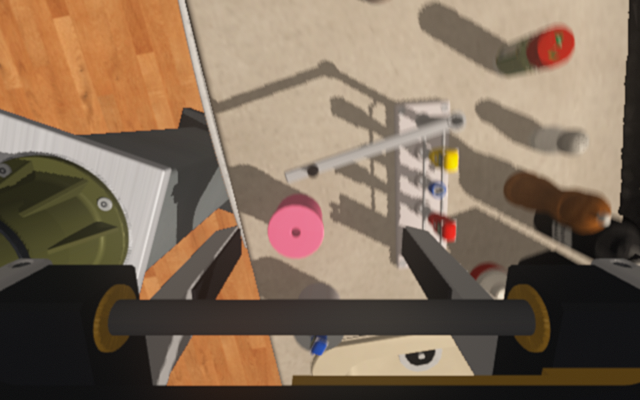

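Blue head near wrist pixel (320,345), pink pot (296,228), empty blue collar (437,188), knob (312,170), and hinge (456,120). The measurements agree with the fixed cameras. Next is a closer view of the blue head from the -y side.

Call:
step_arm(
  plan=[
    [[-1.3,0,0,0,0,0],[-2.6,0,0,0,0,0],[-3.9,-0.1,0.3,0,0,0],[-5.2,-0.2,0.8,0,0,0],[-6.5,-0.3,1.4,0,0,0],[-7.8,-0.4,2,0,0,0],[-9.1,-0.5,2.8,0,0,0],[-10.2,-0.5,3.7,0,0,0]],
  ],
)

```text
time_s: 2.88
ee_pos: [0.4713, -0.0315, 0.2314]
eef_rot: [3.14, 0.001, 1.923]
force: [1.0, 1.3, -0.2]
grip_width: 0.0939
grip_force: 0.0
```

Call:
step_arm(
  plan=[
    [[-0.7,0,0,0,0,0],[-0.7,0,0,0,0,0],[-0.7,0,0,0,0,0],[-0.7,0,0,0,0,0]],
  ],
)

```text
time_s: 3.22
ee_pos: [0.4782, -0.0491, 0.2318]
eef_rot: [3.141, -0.0, 1.922]
force: [0.5, 0.6, 0.6]
grip_width: 0.094
grip_force: 0.0
```

```bash
python3 - <<'E'
from h import *
o=st();im=ctrl.camera('wrist');c=cam('wrist',o);S={n:cam(n) for n in('scene','side')}
ps=[(S['scene'],(366,299.5)),(S['side'],(346.7,295.6))]
for q,z in dict(thermometer=.084,pot=0).items():
    for d in ctrl.place_of(q,'wrist')[:2]:
        print(q,np.round(d['at'],1),round(d['confidence'],2),np.round(onz(c,d['at'],z),4))
        if q=='thermometer': print(tri(ps+[(c,d['at'])]))
for m in ctrl.masks_of('thermometer','wrist')[:2]:
    r=cv2.minAreaRect(np.argwhere(m['pixels'])[:,::-1].astype(np.float32));print(r,m['confidence'])
u,v=proj(c,[.465,.024,.126]).astype(int);print(u,v)
x0=max(0,min(520,u-60));y0=max(0,min(300,v-50))
save(cv2.resize(im[y0:y0+100,x0:x0+120],None,fx=5,fy=5,interpolation=2),'pics/w2.png');print(x0,y0);np.save('w2.npy',im)
E
```

```text
t 3.22 p [ 0.4782 -0.0491  0.2318] ytool deg 20.13 F [0.5 0.6 0.6] q [-0.18  0.12  1.67  0.    1.35 -0.53] w 0.094
thermometer [331.9 113. ] 0.67 [0.4623 0.0237 0.084 ]
(array([0.46251743, 0.0237161 , 0.08234436]), [np.float64(0.005102618185115218), np.float64(0.005266966743602933), np.float64(0.0002233437944924338)])
pot [324.3 110.9] 0.69 [0.4549 0.0248 0.    ]
((333.81707763671875, 111.6463394165039), (22.69898796081543, 31.359521865844727), 24.775142669677734) 0.85
336 113
276 63
```

View pics/w2.png

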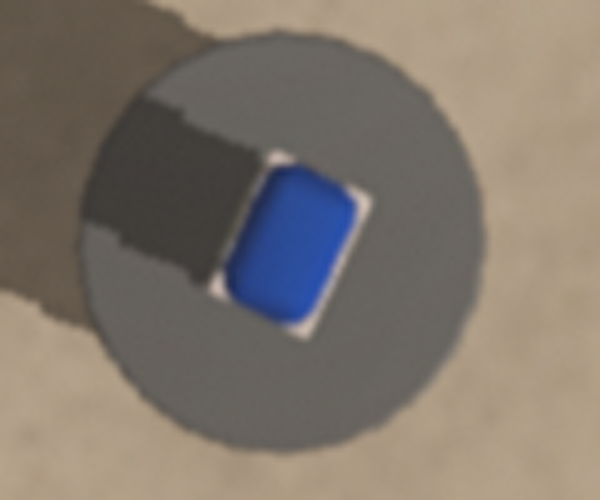

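The crop shows the head, from above, centred on the lid at about px (334,112), with its short side turned 25° clockwise in the image. Working out the grasp move.

```bash
python3 - <<'E'
from h import *
o=st();c=cam('wrist',o)
im=np.load('w2.npy')
m=((im[...,2].astype(int)-im[...,0]>60)).astype(np.uint8);m[200:]=0
n,l,s,ce=cv2.connectedComponentsWithStats(m);k=1+s[1:,4].argmax()
r=cv2.minAreaRect(np.argwhere(l==k)[:,::-1].astype(np.float32));print(r,s[k])
a=onz(c,(332.6,111.4),.084);b=onz(c,r[0],.124);print(a,b)
rel([*((a+b)/2)[:2],.16],np.radians(-4.7),o);rel([*((a+b)/2)[:2],.094],np.radians(-4.7),o)
E
```

```text
t 3.42 p [ 0.4781 -0.0494  0.232 ] ytool deg 20.13 F [0.7 0.7 0.5] q [-0.18  0.12  1.67 -0.    1.35 -0.53] w 0.0942
((334.4000244140625, 111.70000457763672), (17.441329956054688, 28.621667861938477), 26.56505012512207) [323  97  24  30 481]
[0.46238661 0.02499137 0.084     ] [0.46282104 0.02415665 0.124     ]
alt [array([0.01, 0.  , 4.14]), array([-0.000e+00,  1.000e-02, -2.586e+01])]
rel [2.5  0.36 2.4 ] [0.01 0.   4.14]
alt [array([0.01, 0.  , 4.14]), array([-0.000e+00,  1.000e-02, -2.586e+01])]
rel [2.5  0.36 4.6 ] [0.01 0.   4.14]
```

Call:
step_arm(
  plan=[
    [[1,0.1,0.6,0,0,1],[2,0.3,1.4,0,0,2.1],[2.5,0.36,2.2,0,0,3.2],[2.5,0.36,2.4,0,0,4.2],[2.5,0.36,3.2,0,0,4.2],[2.5,0.36,4,0,0,4.2],[2.5,0.36,4.6,0,0,4.2],[2.5,0.36,4.6,0,0,4.2]],
  ],
  grip=1,
)

```text
time_s: 4.08
ee_pos: [0.4608, 0.0244, 0.0909]
eef_rot: [-3.137, 0.0, 1.482]
force: [-0.5, 0.0, 0.4]
grip_width: 0.0939
grip_force: 0.0
```

Call:
step_arm(
  plan=[
    [[0,0,0,0,0,0],[0,0,0,0,0,0],[0,0,0,0,0,0],[0,0,0,0,0,0],[0,0,0,0,0,0],[0,0,0,0,0,0],[0,0,0,0,0,0],[0,0,0,0,0,0]],
  ],
  grip=0.1,
  squeeze=35,
)

```text
time_s: 4.75
ee_pos: [0.4626, 0.0238, 0.0937]
eef_rot: [3.141, -0.0, 1.481]
force: [0.1, -0.4, -1.2]
grip_width: 0.0442
grip_force: 0.0
```

```bash
python3 -c "
from h import *
st();print(ctrl.get_obs()['grip_force'])"
```

```text
t 4.75 p [0.4626 0.0238 0.0937] ytool deg -5.17 F [ 0.1 -0.4 -1.2] q [-0.03  0.24  1.88 -0.    1.02  0.06] w 0.0442
0.0
```

Call:
step_arm(
  plan=[
    [[0,0,0,0,0,0],[0,0,0,0,0,0],[0,0,0,0,0,0],[0,0,0,0,0,0],[0,0,0,0,0,0],[0,0,0,0,0,0],[0,0,0,0,0,0],[0,0,0,0,0,0]],
  ],
  grip=0,
  squeeze=35,
)

```text
time_s: 5.42
ee_pos: [0.4625, 0.0238, 0.0935]
eef_rot: [-3.142, 0.0, 1.481]
force: [-0.3, 0.5, 0.2]
grip_width: 0.0176
grip_force: 35.0
```

```bash
python3 -c "
from h import *
o=st();print(o['grip_force']);rel([.4626,.0242,.27],np.radians(20))"
```

```text
t 5.42 p [0.4625 0.0238 0.0935] ytool deg -5.16 F [-0.3  0.5  0.2] q [-0.03  0.24  1.88 -0.    1.02  0.06] w 0.0176
34.99995768070221
alt [array([-0.  ,  0.  , -4.19]), array([ 0.  ,  0.  , 25.81])]
rel [ 0.01  0.   -5.88] [-0.    0.   -4.19]
```

Gripped at 17.6 mm. Lifting straight out.

Call:
step_arm(
  plan=[
    [[0,0,-0.3,0,0,0],[0,0,-0.9,0,0,0],[0,0,-1.7,0,0,0],[0,0,-2.6,0,0,0],[0,0,-3.5,0,0,0],[0,0,-4.4,0,0,0],[0,0,-5.2,0,0,0],[0,0,-5.6,0,0,0]],
  ],
)

```text
time_s: 6.08
ee_pos: [0.463, 0.0238, 0.2653]
eef_rot: [3.137, -0.0, 1.481]
force: [-0.0, 0.7, -1.4]
grip_width: 0.0177
grip_force: 35.0
```

Call:
step_arm(
  plan=[
    [[0.8,0.3,0,0,0,-0.6],[1.7,0.7,0,0,0,-1.2],[2.6,1.1,0,0,0,-1.8],[3.5,1.5,0,0,0,-2.4],[4.4,1.9,0,0,0,-3],[5.4,2.3,0,0,0,-3.6],[6.2,2.6,0,0,0,-4.2],[6.8,2.8,0,0,0,-4.7]],
  ],
)

```text
time_s: 6.75
ee_pos: [0.565, 0.2213, 0.2619]
eef_rot: [-3.141, -0.0, 1.977]
force: [-0.3, -2.4, -0.5]
grip_width: 0.0179
grip_force: 35.0
```

Call:
step_arm(
  plan=[
    [[0,0,0,0,0,0],[0,0,0,0,0,0],[0,0,0,0,0,0]],
  ],
)

```text
time_s: 7.0
ee_pos: [0.5643, 0.2188, 0.2619]
eef_rot: [-3.142, 0.0, 1.972]
force: [-0.3, -0.8, -1.4]
grip_width: 0.0177
grip_force: 35.0
```

```bash
python3 - <<'E'
from h import *
o=st();im=ctrl.camera('wrist');c=cam('wrist',o);np.save('w3.npy',im)
for q,z in dict(sheath_mouth=.086,keeper_knob=.15,keeper_hinge=.138).items():
    for d in ctrl.place_of(q,'wrist')[:2]:
        print(q,np.round(d['at'],1),round(d['confidence'],2),np.round(onz(c,d['at'],z),4))
save(im,'pics/w3.png');print(proj(c,[.5404,.287,.086]))
E
```

```text
t 7.0 p [0.5643 0.2188 0.2619] ytool deg 22.96 F [-0.3 -0.8 -1.4] q [ 0.31  0.39  1.27 -0.    1.48 -0.09] w 0.0177
sheath_mouth [323.5 113.5] 0.69 [0.5375 0.2875 0.086 ]
keeper_knob [124.2  56.9] 0.58 [0.3671 0.2639 0.15  ]
[325.8487129  115.01981253]
```

View pics/w3.png

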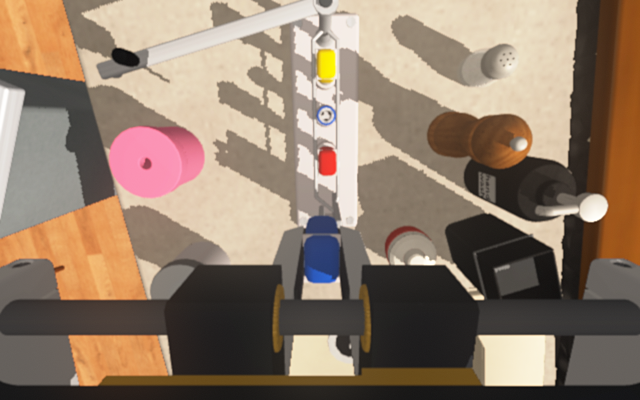

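The view shows the empty blue collar at about (326,115), yellow head (327,65), red head (328,162), knob (125,58), hinge (325,4), and the held blue head (322,250). I'll refine the collar and the offset of the held head by segmentation.

```bash
python3 - <<'E'
from h import *
im=np.load('w3.npy');o=st();c=cam('wrist',o);T=wristP(o)
i=im.astype(int);hsv=cv2.cvtColor(im,cv2.COLOR_RGB2HSV)
blue=((i[...,2]-i[...,0]>35)&(hsv[...,1]>90)).astype(np.uint8)
w=blue[100:132,305:345];ys,xs=np.nonzero(w);(cx,cy),r=cv2.minEnclosingCircle(np.c_[xs,ys].astype(np.float32));cx+=305;cy+=100
print('ring',cx,cy,r,xs.min()+305,xs.max()+305,ys.min()+100,ys.max()+100,np.round(onz(c,(cx,cy),.086),4))
for n,a,sl in(('yel',(hsv[...,0]>22)&(hsv[...,0]<34)&(hsv[...,1]>180)&(hsv[...,2]>200),(45,90)),('red',((hsv[...,0]<6)|(hsv[...,0]>174))&(hsv[...,1]>170)&(hsv[...,2]>190),(145,180))):
    a=a.copy();a[:sl[0]]=0;a[sl[1]:]=0;a[:,:300]=0;a[:,350:]=0
    y,x=np.nonzero(a);p=((x.min()+x.max())/2,(y.min()+y.max())/2);print(n,p,x.min(),x.max(),y.min(),y.max(),np.round(onz(c,p,.128),4))
b=blue.copy();b[:200]=0;b[300:]=0
print('head col',[(r,np.nonzero(b[r])[0].min(),np.nonzero(b[r])[0].max(),i[r,322].tolist()) for r in range(212,290,3) if b[r].any()])
for x in(-.013,0,.013):
  for z in(-.0325,.0095): print(x,z,np.round(proj(c,T[:3,:3]@[x,0,z]+T[:3,3]),1))
E
```

```text
t 7.2 p [0.5645 0.2186 0.262 ] ytool deg 22.96 F [ 0.9 -0.3 -0.3] q [ 0.31  0.39  1.27 -0.    1.48 -0.09] w 0.0177
ring 326.0 115.0 9.486932754516602 317 335 106 124 [0.5408 0.2869 0.086 ]
yel (np.float64(326.0), np.float64(65.5)) 318 334 50 81 [0.5233 0.3261 0.128 ]
red (np.float64(328.0), np.float64(162.5)) 321 335 151 174 [0.5595 0.2464 0.128 ]
head col [(218, np.int64(311), np.int64(332), [53, 62, 98]), (221, np.int64(309), np.int64(334), [53, 63, 99]), (224, np.int64(308), np.int64(335), [53, 62, 99]), (227, np.int64(307), np.int64(335), [52, 62, 99]), (230, np.int64(306), np.int64(336), [51, 61, 100]), (236, np.int64(312), np.int64(330), [52, 65, 106]), (239, np.int64(307), np.int64(336), [48, 64, 112]), (242, np.int64(306), np.int64(337), [48, 64, 115]), (245, np.int64(305), np.int64(338), [47, 64, 116]), (248, np.int64(304), np.int64(338), [46, 65, 117]), (251, np.int64(304), np.int64(338), [47, 65, 118]), (254, np.int64(305), np.int64(338), [45, 64, 118]), (257, np.int64(305), np.int64(338), [46, 64, 117]), (260, np.int64(305), np.int64(338), [43, 63, 116]), (263, np.int64(305), np.int64(338), [42, 63, 115]), (266, np.int64(305), np.int64(338), [41, 61, 114]), (269, np.int64(305), np.int64(338), [42, 61, 113]), (272, np.int64(305), np.int64(338), [43, 80, 163]), (275, np.int64(306), np.int64(337), [45, 97, 200]), (278, np.int64(307), np.int64(335), [45, 97, 201]), (281, np.int64(310), np.int64(333), [42, 95, 200])]
-0.013 -0.0325 [322.2 288.1]
-0.013 0.0095 [321.9 254. ]
0 -0.0325 [322.2 264.1]
0 0.0095 [321.9 234.3]
0.013 -0.0325 [322.2 239.2]
0.013 0.0095 [322. 214.]
```

Call:
step_arm(
  plan=[
    [[0.6,0.05,0,0,0,0],[1.4,0.1,0,0,0,0],[2.1,0.16,0.2,0,0,0],[2.35,0.16,0.8,0,0,0],[2.35,0.16,1.6,0,0,0],[2.35,0.16,2.4,0,0,0],[2.35,0.16,2.7,0,0,0],[2.35,0.16,2.7,0,0,0]],
  ],
)

```text
time_s: 7.87
ee_pos: [0.5407, 0.2854, 0.1787]
eef_rot: [-3.138, 0.0, 1.972]
force: [0.5, 0.1, -0.2]
grip_width: 0.0175
grip_force: 35.0
```

Call:
step_arm(
  plan=[
    [[0,0,0,0,0,0],[0,0,0,0,0,0]],
  ],
)

```text
time_s: 8.03
ee_pos: [0.5421, 0.2861, 0.1824]
eef_rot: [3.139, -0.0, 1.972]
force: [-1.0, -0.7, -0.2]
grip_width: 0.0178
grip_force: 35.0
```

```bash
python3 - <<'E'
from h import *
o=st();T=wristP(o);S=[]
for n in('scene','side'):
    im=ctrl.camera(n);c=cam(n);tip=T[:3,:3]@[.0014,0,.0755]+T[:3,3]
    print(n,'pred tip',np.round(proj(c,tip),1),'pred mouth',np.round(proj(c,[.541,.2867,.086]),1),[(np.round(d['at'],1),d['confidence']) for d in ctrl.place_of('probe_tip',n)[:1]],[(np.round(d['at'],1),d['confidence']) for d in ctrl.place_of('sheath_mouth',n)[:1]])
    u,v=proj(c,tip).astype(int);S.append(cv2.resize(im[v-40:v+30,u-40:u+40],None,fx=5,fy=5,interpolation=2));print(u-40,v-40)
save(np.hstack(S),'pics/ins.png')
E
```

```text
t 8.03 p [0.5421 0.2861 0.1824] ytool deg 23.0 F [-1.  -0.7 -0.2] q [ 0.43  0.46  1.36 -0.    1.32  0.02] w 0.0178
scene pred tip [315.9 208.2] pred mouth [315.9 214.5] [(array([315.5, 213.4]), 0.66)] [(array([316.3, 216.3]), 0.58)]
275 168
side pred tip [318.3 197.8] pred mouth [318.1 205.2] [] [(array([318.5, 205. ]), 0.66)]
278 157
```

View pics/ins.png

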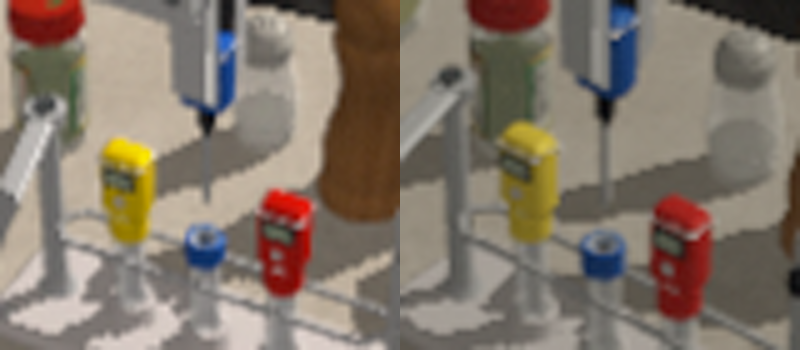

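The probe tip hangs straight over the blue collar in both views (scene crop tip (206,203) over mouth (207,232); side (606,203) over (604,238)). Descending.

Call:
step_arm(
  plan=[
    [[0,0,0.15,0,0,0],[0,0,0.3,0,0,0],[0,0,0.45,0,0,0],[0,0,0.6,0,0,0],[0,0,0.75,0,0,0],[0,0,0.9,0,0,0],[0,0,1.05,0,0,0],[0,0,1.2,0,0,0]],
  ],
)

```text
time_s: 9.0
ee_pos: [0.5414, 0.2861, 0.144]
eef_rot: [-3.141, 0.0, 1.973]
force: [-0.8, 0.5, -0.6]
grip_width: 0.0176
grip_force: 35.0
```

Call:
step_arm(
  plan=[
    [[0,0,0.15,0,0,0],[0,0,0.3,0,0,0],[0,0,0.45,0,0,0],[0,0,0.6,0,0,0],[0,0,0.75,0,0,0],[0,0,0.9,0,0,0],[0,0,1.05,0,0,0],[0,0,1.15,0,0,0]],
  ],
)

```text
time_s: 9.67
ee_pos: [0.5413, 0.2861, 0.1094]
eef_rot: [-3.141, -0.0, 1.973]
force: [-0.6, -0.1, -0.8]
grip_width: 0.0181
grip_force: 35.0
```

Call:
step_arm(
  plan=[
    [[0,0,0.1,0,0,0],[0,0,0.15,0,0,0],[0,0,0.2,0,0,0],[0,0,0.25,0,0,0],[0,0,0.3,0,0,0],[0,0,0.3,0,0,0],[0,0,0.3,0,0,0]],
  ],
)

```text
time_s: 10.25
ee_pos: [0.5413, 0.2861, 0.1008]
eef_rot: [-3.141, -0.0, 1.973]
force: [-0.9, 1.0, -1.6]
grip_width: 0.0177
grip_force: 35.0
```

Call:
step_arm(
  plan=[
    [[0,0,0.03,0,0,0],[0,0,0.06,0,0,0],[0,0,0.09,0,0,0],[0,0,0.12,0,0,0],[0,0,0.12,0,0,0]],
  ],
)

```text
time_s: 10.67
ee_pos: [0.5415, 0.2863, 0.0977]
eef_rot: [3.141, -0.0, 1.973]
force: [-0.4, 1.4, 0.4]
grip_width: 0.018
grip_force: 35.0
```

Call:
step_arm(
  plan=[
    [[0,0,0.03,0,0,0],[0,0,0.06,0,0,0],[0,0,0.06,0,0,0]],
  ],
)

```text
time_s: 10.92
ee_pos: [0.5415, 0.2862, 0.0957]
eef_rot: [3.141, -0.0, 1.973]
force: [-0.6, 1.3, 0.5]
grip_width: 0.0178
grip_force: 35.0
```

Call:
step_arm(
  plan=[
    [[0,0,0.03,0,0,0],[0,0,0.06,0,0,0],[0,0,0.1,0,0,0],[0,0,0.1,0,0,0]],
  ],
)

```text
time_s: 11.25
ee_pos: [0.5416, 0.2863, 0.0954]
eef_rot: [3.14, -0.0, 1.973]
force: [-12.1, -4.2, 27.8]
grip_width: 0.0174
grip_force: 35.0
```

```bash
python3 - <<'E'
from h import *
o=st();T=wristP(o);S=[]
for n in('scene','side'):
    im=ctrl.camera(n);c=cam(n);u,v=proj(c,[.541,.2867,.105]).astype(int);S.append(cv2.resize(im[v-35:v+35,u-40:u+40],None,fx=5,fy=5,interpolation=2));print(u-40,v-35)
save(np.hstack(S),'pics/ins2.png')
E
```

```text
t 11.25 p [0.5416 0.2863 0.0954] ytool deg 23.04 F [-12.1  -4.2  27.8] q [ 0.43  0.54  1.45 -0.    1.15  0.02] w 0.0174
275 174
278 163
```

View pics/ins2.png

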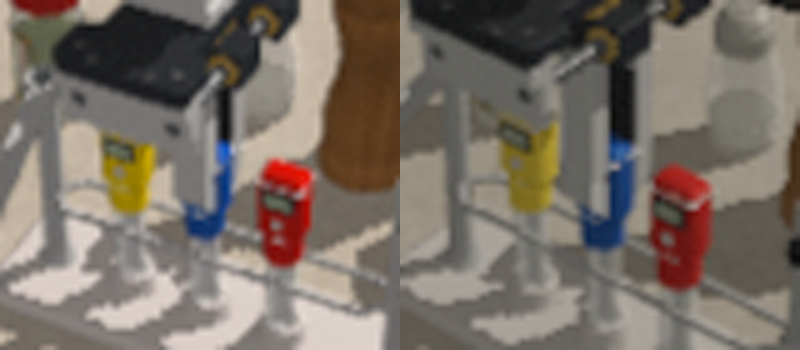

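The head is down to the collar in both views, with a hard stop at TCP z = 0.0954 (shoulder ≈ 0.086). Easing off and releasing.

Call:
step_arm(
  plan=[
    [[0,0,-0.1,0,0,0],[0,0,-0.1,0,0,0],[0,0,-0.1,0,0,0]],
  ],
)

```text
time_s: 11.6
ee_pos: [0.5415, 0.2862, 0.0959]
eef_rot: [3.141, -0.0, 1.973]
force: [-2.3, 0.3, 5.5]
grip_width: 0.0176
grip_force: 35.0
```

Call:
step_arm(
  plan=[
    [[0,0,0,0,0,0],[0,0,0,0,0,0],[0,0,0,0,0,0],[0,0,0,0,0,0],[0,0,0,0,0,0],[0,0,0,0,0,0]],
  ],
  grip=0.5,
)

```text
time_s: 12.1
ee_pos: [0.5414, 0.2861, 0.0955]
eef_rot: [-3.141, 0.0, 1.973]
force: [-0.7, -0.1, 0.7]
grip_width: 0.0465
grip_force: 0.0
```

Call:
step_arm(
  plan=[
    [[0,0,-0.5,0,0,0],[0,0,-1.2,0,0,0],[0,0,-2.2,0,0,0],[0,0,-3.2,0,0,0],[0,0,-4.2,0,0,0],[-0.8,0,-5,0,0,0],[-1.6,0,-5.5,0,0,0],[-2.3,0,-5.5,0,0,0]],
  ],
)

```text
time_s: 12.77
ee_pos: [0.5695, 0.222, 0.2647]
eef_rot: [3.136, 0.001, 1.973]
force: [1.0, -0.0, -1.1]
grip_width: 0.0469
grip_force: 0.0
```

Call:
step_arm(
  plan=[
    [[0,0,0,0,0,0],[0,0,0,0,0,0],[0,0,0,0,0,0],[0,0,0,0,0,0]],
  ],
  grip=0,
)

```text
time_s: 13.1
ee_pos: [0.5679, 0.2234, 0.2602]
eef_rot: [-3.141, -0.0, 1.974]
force: [-0.7, 1.3, 1.0]
grip_width: 0.024
grip_force: 0.0
```

```bash
python3 - <<'E'
from h import *
o=st();im=ctrl.camera('wrist');c=cam('wrist',o);np.save('w4.npy',im)
for q,z in dict(keeper_knob=.15,keeper_hinge=.138,thermometer=.086).items():
    for d in ctrl.place_of(q,'wrist')[:1]: print(q,np.round(d['at'],1),round(d['confidence'],2),np.round(onz(c,d['at'],z),4))
hsv=cv2.cvtColor(im,cv2.COLOR_RGB2HSV);H,S,V=[hsv[...,k] for k in range(3)]
for n,a in(('yel',(H>22)&(H<34)&(S>180)&(V>200)),('blue',(H>100)&(H<125)&(S>150)&(V>120)),('red',((H<6)|(H>174))&(S>170)&(V>190))):
    a=a.copy();a[:,:295]=0;a[:,355:]=0;a[200:]=0
    k,l,s,ce=cv2.connectedComponentsWithStats(a.astype(np.uint8));j=1+s[1:,4].argmax();p=s[j,:2]+s[j,2:4]/2-.5
    print(n,s[j],np.round(onz(c,p,.128),4))
save(im[:260],'pics/w4.png')
E
```

```text
t 13.1 p [0.5679 0.2234 0.2602] ytool deg 23.08 F [-0.7  1.3  1. ] q [ 0.31  0.41  1.25  0.    1.48 -0.09] w 0.024
keeper_knob [117.7  58.6] 0.96 [0.3669 0.2648 0.15  ]
keeper_hinge [317.8   2.8] 0.79 [0.5014 0.3711 0.138 ]
thermometer [318.8 119.8] 0.92 [0.5388 0.2842 0.086 ]
yel [313  53  17  32 488] [0.5233 0.3264 0.128 ]
blue [315 108  15  24 317] [0.5416 0.286  0.128 ]
red [316 154  14  24 315] [0.5589 0.2467 0.128 ]
```

View pics/w4.png

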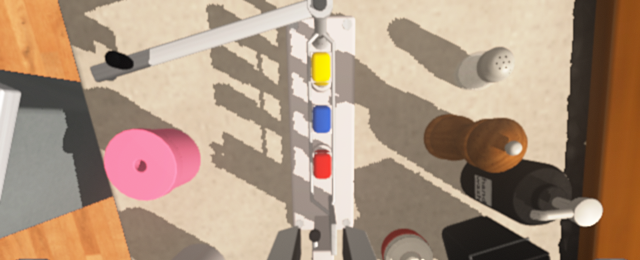

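Blue head is level and in line with yellow and red (same apparent size; (322,119) between (322,68) and (323,165)). Keeper: hinge (0.503,0.371) and knob (0.367,0.2645), radius 0.173, which matches. Angle ≈ 1.32. Going over the knob.

Call:
step_arm(
  plan=[
    [[0.5,-0.7,0,0,0,1.1],[1,-1.4,0,0,0,2.2],[1.5,-2.1,0,0,0,3.3],[2,-2.8,0,0,0,4.4],[2.5,-3.5,0,0,0,5.5],[3,-4.2,0,0,0,6.6],[3.5,-4.9,0,0,0,7.7],[3.88,-5.6,0,0,0,8.8]],
  ],
  grip=0.45,
)

```text
time_s: 13.97
ee_pos: [0.3667, 0.2645, 0.2607]
eef_rot: [-3.142, -0.0, 1.046]
force: [0.4, 1.1, 0.9]
grip_width: 0.0422
grip_force: 0.0
```

Call:
step_arm(
  plan=[
    [[0,0,0,0,0,1.1],[0,0,0,0,0,2.2],[0,0,0,0,0,3.3],[0,0,0,0,0,3.7],[0,0,0,0,0,3.7],[0,0,0,0,0,3.7]],
  ],
)

```text
time_s: 14.47
ee_pos: [0.3681, 0.2641, 0.2607]
eef_rot: [-3.142, -0.0, 0.666]
force: [-0.2, -0.7, 0.3]
grip_width: 0.0419
grip_force: 0.0
```

```bash
python3 - <<'E'
from h import *
o=st();rel([.367,.2645,.145],np.radians(-52))
E
```

```text
t 14.47 p [0.3681 0.2641 0.2607] ytool deg -51.84 F [-0.2 -0.7  0.3] q [0.54 0.04 1.7  0.   1.41 1.45] w 0.0419
alt [array([-0.  , -0.  ,  0.03]), array([  0.  ,  -0.  , -29.97])]
rel [-0.02 -0.03  3.86] [-0.   -0.    0.03]
```

Descend to straddle the knob, then close lightly towards ~17 mm without clamping.

Call:
step_arm(
  plan=[
    [[0,0,0.8,0,0,0],[0,0,1.6,0,0,0],[0,0,2.4,0,0,0],[0,0,3.1,0,0,0],[0,0,3.6,0,0,0],[0,0,3.85,0,0,0],[0,0,3.85,0,0,0]],
  ],
)

```text
time_s: 15.05
ee_pos: [0.3677, 0.2638, 0.144]
eef_rot: [-3.141, 0.002, 0.665]
force: [1.3, -1.2, -0.4]
grip_width: 0.0427
grip_force: 0.0
```

Call:
step_arm(
  plan=[
    [[0,0,0,0,0,0],[0,0,0,0,0,0],[0,0,0,0,0,0],[0,0,0,0,0,0],[0,0,0,0,0,0]],
  ],
  grip=0.18,
  squeeze=5,
)

```text
time_s: 15.47
ee_pos: [0.3684, 0.2641, 0.1456]
eef_rot: [3.142, -0.001, 0.664]
force: [-0.3, -0.4, -0.4]
grip_width: 0.0168
grip_force: 0.0
```

```bash
python3 - <<'E'
from h import *
o=st();T=wristP(o);H=np.array([.503,.371]);r=.172
p=np.array(o['ee_pos'][:2]);v=p-H;print(np.linalg.norm(v),np.degrees(np.arctan2(v[1],v[0])))
a0=np.degrees(np.arctan2(v[1],v[0]));rr=np.linalg.norm(v);y0=np.degrees(np.arctan2(T[1,1],T[0,1]))
for call in range(2):
  R=Ro.from_euler('z',0).as_matrix()
  st_a=a0+38*call; base=H+rr*np.array([np.cos(np.radians(st_a)),np.sin(np.radians(st_a))])
  ya=np.radians(y0+38*call);X=np.array([-np.sin(ya),np.cos(ya)]);Y=np.array([np.cos(ya),np.sin(ya)])
  for k in range(1,9):
    a=np.radians(st_a+38/8*k);d=H+rr*np.array([np.cos(a),np.sin(a)])-base
    print(call,k,np.round([d@X/.03,d@Y/.03,-38/8*k/6],2))
E
```

```text
t 15.47 p [0.3684 0.2641 0.1456] ytool deg -51.96 F [-0.3 -0.4 -0.4] q [0.54 0.15 1.86 0.   1.14 1.45] w 0.0168
0.17184916168010417 -141.55342575022976
0 1 [ 0.02  0.47 -0.79]
0 2 [ 0.09  0.94 -1.58]
0 3 [ 0.19  1.41 -2.38]
0 4 [ 0.33  1.86 -3.17]
0 5 [ 0.5   2.3  -3.96]
0 6 [ 0.71  2.73 -4.75]
0 7 [ 0.96  3.13 -5.54]
0 8 [ 1.24  3.52 -6.33]
1 1 [ 0.02  0.47 -0.79]
1 2 [ 0.09  0.94 -1.58]
1 3 [ 0.19  1.41 -2.38]
1 4 [ 0.33  1.86 -3.17]
1 5 [ 0.5   2.3  -3.96]
1 6 [ 0.71  2.73 -4.75]
1 7 [ 0.96  3.13 -5.54]
1 8 [ 1.24  3.52 -6.33]
```

Call:
step_arm(
  plan=[
    [[0.02,0.47,0,0,0,-0.79],[0.09,0.94,0,0,0,-1.58],[0.19,1.41,0,0,0,-2.38],[0.33,1.86,0,0,0,-3.17],[0.5,2.3,0,0,0,-3.96],[0.71,2.73,0,0,0,-4.75],[0.96,3.13,0,0,0,-5.54],[1.24,3.52,0,0,0,-6.33]],
  ],
)

```text
time_s: 16.13
ee_pos: [0.4633, 0.2033, 0.1454]
eef_rot: [3.141, -0.0, 1.331]
force: [-1.2, 0.1, -0.2]
grip_width: 0.0173
grip_force: 0.2
```

Call:
step_arm(
  plan=[
    [[0.02,0.47,0,0,0,-0.79],[0.09,0.94,0,0,0,-1.58],[0.19,1.41,0,0,0,-2.38],[0.33,1.86,0,0,0,-3.17],[0.5,2.3,0,0,0,-3.96],[0.71,2.73,0,0,0,-4.75],[0.71,2.73,0,0,0,-4.75],[0.71,2.73,0,0,0,-4.75]],
  ],
)

```text
time_s: 16.8
ee_pos: [0.5471, 0.2045, 0.1449]
eef_rot: [-3.141, 0.0, 1.821]
force: [0.5, -1.0, -0.2]
grip_width: 0.0167
grip_force: 0.1
```

```bash
python3 - <<'E'
from h import *
o=st();T=wristP(o);H=np.array([.503,.371]);v=np.array(o['ee_pos'][:2])-H
a=np.arctan2(v[1],v[0]);print(np.linalg.norm(v),np.degrees(a))
im=ctrl.camera('scene');c=cam('scene')
for n in('scene','side'):
  if n=='side': ctrl.camera('side')
  for q,z in(('keeper_knob',.15),('keeper_hinge',.138)):
    for d in ctrl.place_of(q,n)[:1]: print(n,q,d['at'],d['confidence'],onz(cam(n),d['at'],z))
E
```

```text
t 16.8 p [0.5471 0.2045 0.1449] ytool deg 14.36 F [ 0.5 -1.  -0.2] q [0.3  0.43 1.49 0.   1.22 0.04] w 0.0167
0.1721825177251923 -75.17444213716776
scene keeper_knob [339.3, 208.0] 0.77 [0.55395192 0.21447343 0.15      ]
scene keeper_hinge [285.1, 189.0] 0.84 [0.50564905 0.36860032 0.138     ]
side keeper_knob [340.2, 197.5] 0.96 [0.55795419 0.21646451 0.15      ]
side keeper_hinge [287.1, 170.4] 0.65 [0.50568396 0.38051116 0.138     ]
```

Call:
step_arm(
  plan=[
    [[0,0.2,0,0,0,-0.33],[0.02,0.4,0,0,0,-0.66],[0.04,0.6,0,0,0,-1],[0.05,0.7,0,0,0,-1.17],[0.06,0.8,0,0,0,-1.33],[0.07,0.88,0,0,0,-1.5],[0.07,0.92,0,0,0,-1.5],[0.07,0.92,0,0,0,-1.5]],
  ],
)

```text
time_s: 17.77
ee_pos: [0.5719, 0.2139, 0.1451]
eef_rot: [-3.138, -0.001, 1.981]
force: [-10.5, 0.2, 4.6]
grip_width: 0.0356
grip_force: 5.0
```

Call:
step_arm(
  plan=[
    [[0,0.04,0,0,0,0],[0,0.08,0,0,0,0],[0,0.1,0,0,0,0],[0,0.1,0,0,0,0]],
  ],
)

```text
time_s: 18.1
ee_pos: [0.5746, 0.2151, 0.1451]
eef_rot: [-3.138, -0.001, 1.981]
force: [-11.2, 1.1, 3.7]
grip_width: 0.041
grip_force: 5.0
```

The knob's 6 N resistance spread the 5 N grip. I'll raise the squeeze so the fingers carry the knob to their centre.

Call:
step_arm(
  plan=[
    [[0,0,0,0,0,0],[0,0,0,0,0,0],[0,0,0,0,0,0],[0,0,0,0,0,0],[0,0,0,0,0,0],[0,0,0,0,0,0]],
  ],
  grip=0.14,
  squeeze=30,
)

```text
time_s: 18.6
ee_pos: [0.5741, 0.214, 0.1449]
eef_rot: [-3.136, -0.0, 1.981]
force: [-15.9, -6.9, 6.9]
grip_width: 0.0133
grip_force: 9.0
```

Call:
step_arm(
  plan=[
    [[0,0.03,0,0,0,0],[0,0.06,0,0,0,0],[0,0.06,0,0,0,0],[0,0.06,0,0,0,0]],
  ],
)

```text
time_s: 18.93
ee_pos: [0.5746, 0.2142, 0.1446]
eef_rot: [-3.132, -0.0, 1.981]
force: [-25.8, -10.9, 9.9]
grip_width: 0.0135
grip_force: 14.3
```

Hard stop. Easing off, opening, and lifting clear to check.

Call:
step_arm(
  plan=[
    [[0,-0.06,0,0,0,0],[0,-0.1,0,0,0,0],[0,-0.1,0,0,0,0],[0,-0.1,0,0,0,0],[0,-0.1,0,0,0,0],[0,-0.1,0,0,0,0]],
  ],
  grip=0.4,
)

```text
time_s: 19.43
ee_pos: [0.5752, 0.2143, 0.1452]
eef_rot: [3.141, -0.0, 1.981]
force: [-0.4, 0.4, 0.7]
grip_width: 0.0379
grip_force: 0.0
```

Call:
step_arm(
  plan=[
    [[0,0,-0.5,0,0,0],[0,0,-1.2,0,0,0],[0,0,-2.2,0,0,0],[0,0,-3.2,0,0,0],[-0.7,0,-3.8,0,0,0],[-1.5,0,-3.8,0,0,0],[-1.5,0,-3.8,0,0,0],[-1.5,0,-3.8,0,0,0]],
  ],
)

```text
time_s: 20.1
ee_pos: [0.5933, 0.1724, 0.2589]
eef_rot: [-3.141, -0.0, 1.98]
force: [0.6, 0.7, 0.1]
grip_width: 0.0374
grip_force: 0.0
```

```bash
python3 - <<'E'
from h import *
o=st();im=ctrl.camera('wrist');c=cam('wrist',o)
P={}
for q,z in(('keeper_knob',.15),('keeper_hinge',.138)):
    for d in ctrl.place_of(q,'wrist')[:1]: P[q]=onz(c,d['at'],z);print(q,np.round(d['at'],1),d['confidence'],np.round(P[q],4))
for k in P.values():
    v=k[:2]-[.503,.371];print(np.degrees(np.arctan2(v[1],v[0])),np.linalg.norm(v))
b=ctrl.camera('side')[150:290,230:420]
save(np.vstack([im[:260],cv2.resize(b,(640,340))[:, :640]]),'pics/fin.png')
E
```

```text
t 20.1 p [0.5933 0.1724 0.2589] ytool deg 23.42 F [0.6 0.7 0.1] q [ 0.22  0.42  1.23  0.    1.49 -0.19] w 0.0374
keeper_knob [318.4 144.5] 0.66 [0.5721 0.2141 0.15  ]
-66.23781069955368 0.17143939533710967
```

View pics/fin.png

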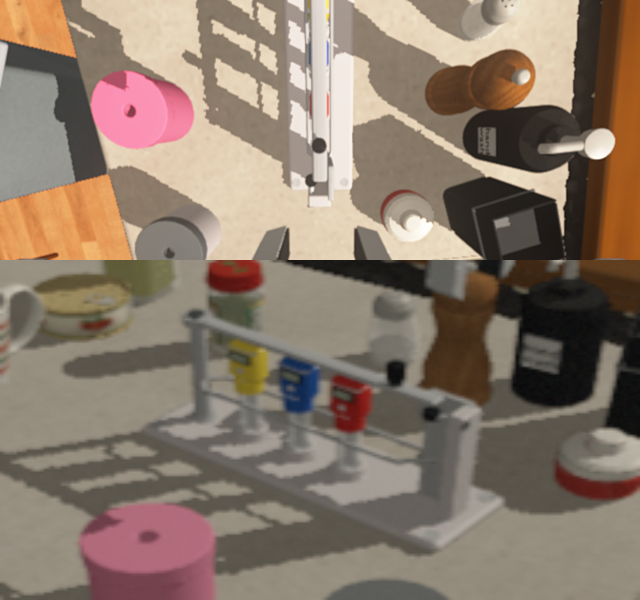

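The bar lies over the three heads (knob (319,146), angle ≈ 0) with the roller snapped in front of it at (311,182). The pot is standing and the bystanders look in place. Handing in.

```bash
python3 -c "
from station import ctrl
print(ctrl.hand_in())"
```

```text
the job is handed in; nothing more can be done
None
```

I seated the blue thermometer flush in the empty middle sheath and swung the keeper bar shut to its stop with the catch roller in front of it. In the last pictures the pot is upright and the bystanders look undisturbed; the job was handed in at about 20 s, and no verdict came back.

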